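# Find the firm bangle post and hang the wide bangle on it

### The arm

A 6-joint arm with a two-finger parallel gripper is mounted at the origin on the work surface. World frame = base frame: x ahead of the robot, y to its left, z up, the work surface at z = 0. Lengths are in m, angles in rad, forces in N, time in s.
With the tool pointing down it reaches from about 0.425 to 0.95 m from the base axis. Payload 3.5 kg.
Tool frame: the origin (TCP) lies midway between the tips of the shut fingers; the grasp point (between the pads) lies 19 mm behind it; z points along the fingers, y is the direction in which the jaws open and shut (so a half turn about z gives the same grasp; the last joint's range is limited). The gripper opens to 85 mm and grips with 20 to 120 N. Pads are 22 mm wide; open, the fingers measure 114 mm over their backs; the gripper's body (76 mm by 85 mm) begins 54 mm behind the grasp point. The pads swing forward as they close: fully open they stand 13 mm farther back than shut.
Start: joints at [0.966, 0.286, 1.577, -0, 1.279, -0.15], TCP at [0.296, 0.606, 0.231] pointing down, gripper open.
Joint ranges: [-2.77, 2.77], [-0.9, 2.22], [0.21, 2.48], [-1.53, 4.67], [0.24, 2.81], [-2.84, 2.84]. Speed limits (rad/s): [2.79, 2.79, 3.14, 3.14, 3.14, 3.14].

### API

Orientations are given as a unit quaternion [x, y, z, w].
In Python, from plant import * gives the robot as it stands.
- The arm moves only by the shell command python3 -m jog 'ROWS' [FORCE]. ROWS is a JSON object of lists of equal length, an entry for each row: "travel": the shift along the world's x, y, z in mm, a list of three; "dr": the turn, a rotation vector about the world's x, y, z in degrees, a list of three; "jaw": the closure in counts, from 0 (fully open) to 255 (shut). In form: {"travel": [[x, y, z], ...], "dr": [[wx, wy, wz], ...], "jaw": [jaw, ...]}. A call has 1 to 5 rows; each row shifts and turns the commanded pose from where the row before left it; what a row does not reach is not made up. A row lasts 1/12 s, in which the tool goes at most 41.7 mm and 7.16 degrees, less where a joint would pass 70% of its speed; a pose out of reach is approached as far as the arm can. A call is refused whole if a number of a shift passes 41.7 or a number of a turn 7.16, either way. A call with a gripper value outside its range is refused whole. The fingers move at their own pace and stop on an object; FORCE is the grip in N (left out, the last holds). Time passes only in rows, so rows that do not move let the fingers close. It gives the time, the measured TCP pose, the force and the opening at its end, in the units of the state.
- get_state(): the state, without advancing time (a new reading comes with each control period).
- read_camera(name): name is "side" or "top"; returns the picture (420x560x3 uint8, red, green, blue); there is no depth.
- camera_info(name): a dict with "K" (3x3 intrinsics, pixels), "k1" (the pictures are not rectified: a ray, as slopes to the right and down, at radius r is drawn at 1 + k1 r^2 times it, then the intrinsics apply), "R" (3x3) and "t" (3): a world point X has camera coordinates R X + t. Camera axes: x right, y down, z forward; pixel columns grow to the right and rows downward; lengths in m; the calibration is good to about 2 mm. A picture is of the moment at which its call begins. camera_info takes no time and is no camera call.
- sign_off(): hands the job in, once; it reports no verdict.
The state is a dict: "time": time; "qpos": joint angles; "dq": joint speeds; "joint_efforts": joint torques, N m; "eef_pos": TCP position; "tcp_rot": TCP orientation; "contact_force": force on the tool from outside, world axes, zero at the start; "wrist_torque": the same for the moment, N m; "opening": opening from 0.0 (shut) to 1.0 (fully open).
Only numpy, scipy, OpenCV 4.12 (cv2) and the standard library are available. Lean on these libraries where they do the work, as an engineer would, in place of code of your own. Each camera call takes 0.05 s, during which the arm holds its last target. There are 200 camera calls.

### The job

One of the two ball-headed posts on the vanity stand has worked loose. Put the fingers loosely about the ball of a post and rock it clearly to your left and then to your right to feel whether it has play (try the other one too if you like), then lower the broad glass bangle, without dropping it, over the firm post so that it lies flat on the stand. Leave the thin bangle where it is.

Things in the scene. Friction and masses are not known exactly. Their poses are not given: they have to be found in the camera images.
- bangle: the broad green glass bangle lying flat on the table: a ring of 66 mm outer and 52 mm inner diameter, 20 mm high, 65 g. Origin: centre of its underside, z up. Can be gripped across its outside from above.
- thin_bangle: the thin green glass bangle, also flat on the table: same diameters, only 8 mm high. Not to be moved. Origin: centre of its underside.
- socket_p: Foot of a post in the top of the white vanity stand: 14 mm stem, 22 mm ball head, ball centre 50 mm above the stand's top. Two like posts, 140 mm apart; one is firm, one loose, either may be the left. Origin: centre of the foot, at the stand's top (75 mm over the table), in a 24 mm wide, 5 mm high collar. y along the row. Stand top 170 x 370 mm; a round mirror rises 200 mm at its left end, over 105 mm from the posts.
- socket_q: Foot of a post in the top of the white vanity stand: 14 mm stem, 22 mm ball head, ball centre 50 mm above the stand's top. Two like posts, 140 mm apart; one is firm, one loose, either may be the left. Origin: centre of the foot, at the stand's top (75 mm over the table), in a 24 mm wide, 5 mm high collar. y along the row. Stand top 170 x 370 mm; a round mirror rises 200 mm at its left end, over 105 mm from the posts.
- post_p (a joint): Lean of the post of socket_p, rad: 0 upright, + to the robot's left (socket +y), - to the right. A loose post swings freely 0.2 rad (10 mm at the ball) each way and stays; a firm one springs back and yields 0.005 rad per N at the ball. Rock the ball 7 mm or until 6 N with the fingers loosely about it (28 mm open, in line with the row); gripped hard it binds.
- post_q (a joint): Lean of the post of socket_q, rad: 0 upright, + to the robot's left (socket +y), - to the right. A loose post swings freely 0.2 rad (10 mm at the ball) each way and stays; a firm one springs back and yields 0.005 rad per N at the ball. Rock the ball 7 mm or until 6 N with the fingers loosely about it (28 mm open, in line with the row); gripped hard it binds.
Things that resemble listed ones, but are neither listed nor needed, are in the scene too. Several things look just like the bangle: the one meant starts nearest to the robot's base.

How it is judged:
On the way, in this order (a step that is already met when the one before it is completed fails the run):
1. a post is rocked to the robot's left (loose: 0.1 rad; firm: pushed 3 N or so, 0.015 rad) ((value of joint post_p above 0.015 rad or value of joint post_q above 0.1 rad)), for 0.05 s.
2. a post is rocked to the robot's right by as much ((value of joint post_p below -0.015 rad or value of joint post_q below -0.1 rad)), for 0.05 s.
At the end, for the whole second after the job is handed in: The broad bangle encircles the firm post (centres within 22 mm), its underside within 8 mm of the stand's top, tilted less than 10 degrees, at rest; the thin bangle is within 30 mm of its start (horizontal distance between bangle and socket_p below 0.022 m and z of bangle in the frame of socket_p between -0.004 and 0.008 m and angle between bangle's own z axis and vertical below 0.17 rad and linear speed of bangle below 0.02 m/s and distance of thin_bangle from where it was at the start of the episode below 0.03 m); the robot touches nothing.
It fails at once if the bangle is let fall over the post (faster than 0.85 m/s, a fall of about 40 mm, while not held) (linear speed of bangle above 0.85 m/s and horizontal distance between bangle and socket_p below 0.04 m and contact force between bangle and the fingers below 0.1 N).
It fails at once if the thin bangle is moved by more than 30 mm (distance of thin_bangle from where it was at the start of the episode above 0.03 m).
It also fails if it takes over 54 s, if anything falls off the work surface, if the arm or the gripper's body presses on something with over 40 N, if the wrist force passes 120 N, or if a joint passes its speed limit or range.

## Working session

There is one attempt and no reset: what is moved stays moved. The work goes in short steps, Python scripts to look and compute and a shell command to move; the robot and the scene stay as the last step left them, time stands still between calls to the robot, and variables do not carry over. Pictures are saved under pics/ and viewed, about 8 in all and at most 12, crops included, and the job is handed in when it is done.

```bash
mkdir -p pics; ls; python3 - <<'E'
from plant import *
import cv2
for n in ("top","side"):
    im=read_camera(n); cv2.imwrite(f"pics/{n}0.png",im[:,:,::-1])
    c=camera_info(n); print(n,c); R=c["R"];t=c["t"]
    import numpy as np; print(-np.array(R).T@np.array(t))
s=get_state();print(s)
E
```

```text
pics
top {'K': array([[538.55481898,   0.        , 286.9487239 ],
       [  0.        , 538.55481898, 215.71229109],
       [  0.        ,   0.        ,   1.        ]]), 'k1': -0.09616360924614822, 'R': array([[ 0.00234903, -0.99998842, -0.00420025],
       [-0.98987298, -0.00172905, -0.14194538],
       [ 0.14193647,  0.00449115, -0.98986558]]), 't': array([-0.13333933,  0.53112522,  1.32593077])}
[ 0.33786179 -0.1383744   1.38732395]
side {'K': array([[428.87926358,   0.        , 274.47456552],
       [  0.        , 428.87926358, 213.97735788],
       [  0.        ,   0.        ,   1.        ]]), 'k1': 0.0467644305100166, 'R': array([[ 0.74155225, -0.6707517 , -0.01387143],
       [-0.47795625, -0.51367103, -0.71253063],
       [ 0.47080578,  0.53500862, -0.70150388]]), 't': array([-0.48677925,  0.23228184,  0.72641634])}
[ 0.12999179 -0.59583057  0.66833948]
{'time': 0.1, 'qpos': array([ 9.66014891e-01,  2.87145887e-01,  1.57806554e+00, -2.75936515e-05,
        1.27857821e+00, -1.50022264e-01]), 'dq': array([-0.00012096, -0.00316176, -0.00179261,  0.0003559 , -0.00151113,
       -0.00124143]), 'joint_efforts': array([ 1.07649208e-03, -4.07297623e+01, -2.93698990e+01, -1.19663619e-04,
        3.39947772e-03,  2.83253246e-05]), 'eef_pos': array([0.2961364 , 0.60589827, 0.23002069]), 'tcp_rot': array([ 2.25421312e-01,  9.74260758e-01, -1.02605095e-03, -3.92522473e-04]), 'contact_force': array([ 0.09972371, -0.15116388,  0.72049143]), 'wrist_torque': array([-0.01650644, -0.04315328, -0.04109898]), 'opening': 0.9989922241369125}
```

View pics/top0.png

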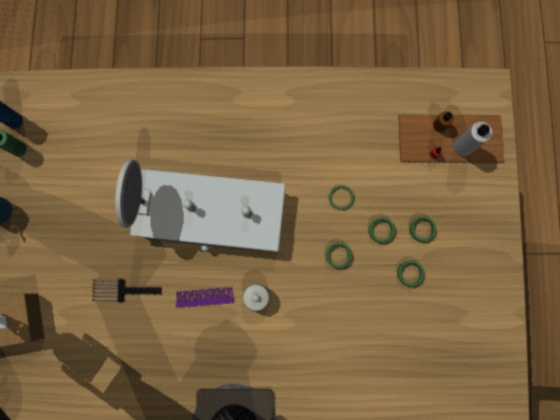

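View pics/side0.png

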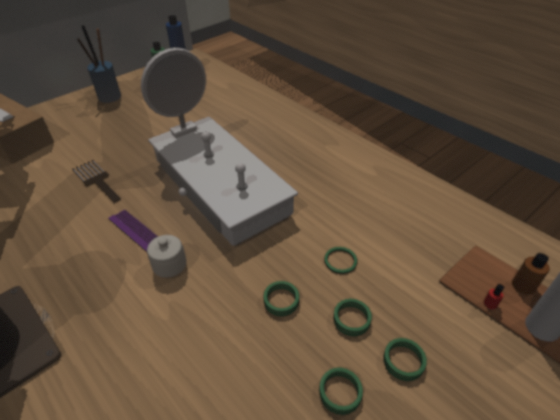

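The top view shows five rings: (342,198) is the thin one, with broad ones at (382,230), (423,229), (339,256) and (411,273). The posts are near (190,206) and (247,211), with the mirror at (130,193). The side view shows the same five rings, with the thin one at (341,260). The broad ring at top (339,256) / side (282,298) looks nearest the base. I'll measure it and view enlarged crops to confirm.

```bash
cat > h.py <<'E'
import numpy as np, cv2
from plant import *
C={n:camera_info(n) for n in("top","side")}
def ray(n,p):
    c=C[n];d=np.array([c["k1"],0,0,0,0.])
    u=cv2.undistortPoints(np.array([[p]],float),np.array(c["K"]),d)[0,0]
    R=np.array(c["R"]);return -R.T@c["t"],R.T@np.array([u[0],u[1],1])
def atz(n,p,z):
    o,d=ray(n,p);return o+d*(z-o[2])/d[2]
def tri(a,b):
    (o1,d1),(o2,d2)=ray("top",a),ray("side",b)
    s=np.linalg.lstsq(np.c_[d1,-d2],o2-o1,rcond=None)[0]
    p,q=o1+s[0]*d1,o2+s[1]*d2;return (p+q)/2,np.linalg.norm(p-q)
def proj(n,X):
    c=C[n];return cv2.projectPoints(np.array(X,float).reshape(-1,1,3),cv2.Rodrigues(np.array(c["R"]))[0],np.array(c["t"],float),np.array(c["K"]),np.array([c["k1"],0,0,0,0.]))[0][:,0]
E
python3 - <<'E'
from h import *
t=cv2.imread("pics/top0.png");s=cv2.imread("pics/side0.png")
for n,im in(("top",t),("side",s)):
    h=cv2.cvtColor(im,cv2.COLOR_BGR2HSV)
    m=cv2.inRange(h,(45,70,25),(90,255,255)); m=cv2.morphologyEx(m,cv2.MORPH_CLOSE,np.ones((5,5)))
    for c in cv2.findContours(m,cv2.RETR_EXTERNAL,cv2.CHAIN_APPROX_NONE)[0]:
        if cv2.contourArea(c)>250:
            e=cv2.fitEllipse(c); 
            for z in (.004,.01,): 
                p=atz(n,e[0],z); print(n,np.round(e[0],1),np.round(e[1],1),z,p[:2].round(4),np.hypot(*p[:2]).round(3))
a=cv2.resize(t[165:255,120:300],None,fx=4.4,fy=4.4,interpolation=cv2.INTER_CUBIC)[:, :790]
b=cv2.resize(s[115:250,140:310],None,fx=3,fy=3,interpolation=cv2.INTER_CUBIC)
cv2.imwrite("pics/ct.png",a)
r=cv2.resize(s[235:420,230:440],None,fx=1.4,fy=1.4)
H=b.shape[0]; o=np.zeros((H,800,3),np.uint8);o[:,:510]=b;o[:259,510:800]=r[:,:290];cv2.imwrite("pics/cs.png",o)
E
```

```text
top [410.5 273. ] [24.3 25.4] 0.004 [ 0.388  -0.4498] 0.594
top [410.5 273. ] [24.3 25.4] 0.01 [ 0.3878 -0.4484] 0.593
top [338.3 254.9] [24.3 24.7] 0.004 [ 0.4346 -0.2643] 0.509
top [338.3 254.9] [24.3 24.7] 0.01 [ 0.4342 -0.2637] 0.508
top [381.6 229.7] [24.3 24.8] 0.004 [ 0.5001 -0.3775] 0.627
top [381.6 229.7] [24.3 24.8] 0.01 [ 0.4994 -0.3764] 0.625
top [422.6 228.5] [24.2 24.8] 0.004 [ 0.5033 -0.4847] 0.699
top [422.6 228.5] [24.2 24.8] 0.01 [ 0.5025 -0.4832] 0.697
top [341.2 197.2] [22.8 23.7] 0.004 [ 0.5852 -0.2735] 0.646
top [341.2 197.2] [22.8 23.7] 0.01 [ 0.5841 -0.273 ] 0.645
top [ 10.7 143.7] [15.1 33. ] 0.004 [0.7337 0.623 ] 0.963
top [ 10.7 143.7] [15.1 33. ] 0.01 [0.732  0.6197] 0.959
side [340.5 390.4] [41.1 45.7] 0.004 [ 0.39   -0.4467] 0.593
side [340.5 390.4] [41.1 45.7] 0.01 [ 0.3877 -0.4481] 0.593
side [404.6 359. ] [38.  43.7] 0.004 [ 0.5054 -0.4823] 0.699
side [404.6 359. ] [38.  43.7] 0.01 [ 0.502  -0.4833] 0.697
side [352.1 316.8] [34.7 37.5] 0.004 [ 0.5026 -0.3743] 0.627
side [352.1 316.8] [34.7 37.5] 0.01 [ 0.4992 -0.3763] 0.625
side [280.9 298. ] [33.3 34.7] 0.004 [ 0.4368 -0.2606] 0.509
side [280.9 298. ] [33.3 34.7] 0.01 [ 0.434  -0.2636] 0.508
side [340.4 259.8] [24.6 31.4] 0.004 [ 0.5847 -0.2743] 0.646
side [340.4 259.8] [24.6 31.4] 0.01 [ 0.5806 -0.2772] 0.643
```

View pics/ct.png

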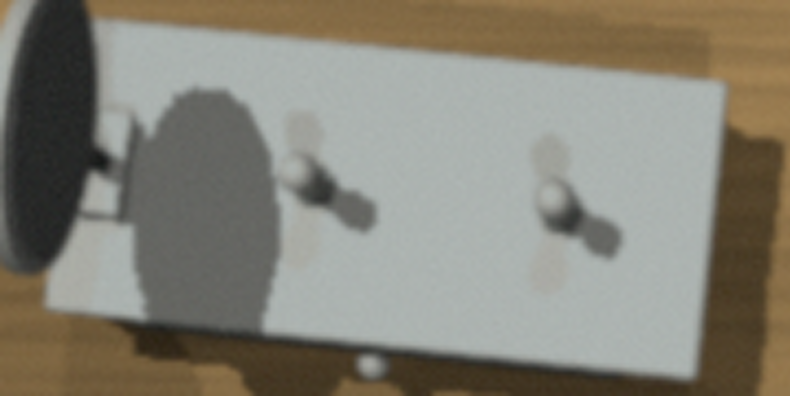

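View pics/cs.png

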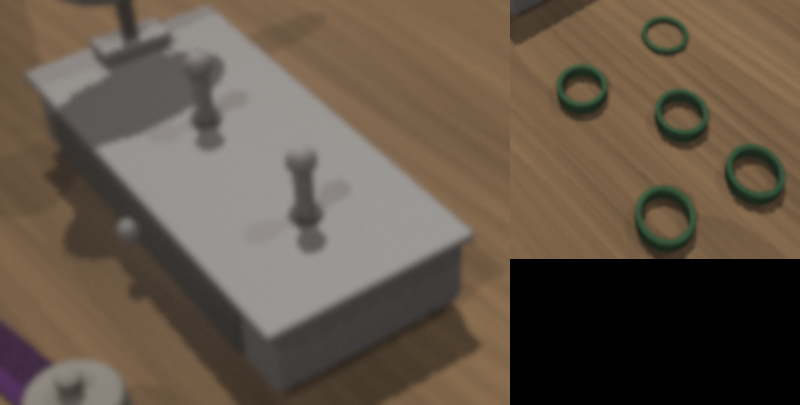

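The crops confirm it: four broad rings and one thin one (top right), and the broad ring at (282,298) in the side view, reach 0.508 m, is nearest the base. Its position agrees between views: (0.434, -0.2635). The balls are at about (247,211) and (188.6,204.5) in the top view, and (240.3,168.5) and (207.7,137) in the side view.

```bash
python3 - <<'E'
from h import *
R=tri((246.7,211),(240.3,169)); L=tri((188.6,204.6),(207.7,137.2)); print(R,L)
d=L[0]-R[0];print(np.linalg.norm(d),np.degrees(np.arctan2(-d[0],d[1])))
for p in((246.7,211),(188.6,204.6)):print(atz("top",p,.125))
# stand edges (crop->px) far edge and near edge at z=.075
f=lambda x,y:atz("top",(120+x/4.4,165+y/4.4),.075)
a,b=f(100,18),f(725,82);c,e=f(45,308),f(693,380)
for u,v in((a,b),(c,e),(b,e)):print((u-v)[:2],np.linalg.norm(u-v),np.degrees(np.arctan2(-(u-v)[0],(u-v)[1])))
# collars from side crop
g=lambda x,y:atz("side",(140+x/3,115+y/3),.080)
print(g(306,212),g(206,120),(b+e)/2)
print(proj("top",[[.6,0,.125]]))
from scipy.spatial.transform import Rotation as Ro
print(Ro.from_quat(get_state()["tcp_rot"]).as_matrix().round(3))
E
```

```text
(array([ 0.53066631, -0.03744861,  0.12460766]), np.float64(0.0014209832199417538)) (array([0.54760077, 0.10102972, 0.12365512]), np.float64(0.004893046046885418))
0.1395131879537367 -6.972060382166409
[ 0.52999543 -0.0371124   0.125     ]
[0.54522574 0.10194056 0.125     ]
[0.03735374 0.35743845] 0.3593849613717206 -5.965981077749768
[0.03905252 0.36459033] 0.36667589181360316 -6.113836380779819
[ 0.16838842 -0.01725309] 0.16926998434808543 -95.85011635817723
[ 0.53175306 -0.03790183  0.08      ] [0.54352071 0.09679575 0.08      ] [ 0.52231695 -0.11819981  0.075     ]
[[231.61469801 182.06538691]]
[[-0.898  0.439 -0.001]
 [ 0.439  0.898 -0.002]
 [ 0.    -0.002 -1.   ]]
```

```bash
python3 -m jog '{"travel":[[10,-25,28],[10,-25,28],[10,-25,28],[10,-25,28],[10,-25,28]],"dr":[[0,0,4],[0,0,4],[0,0,4],[0,0,4],[0,0,4]],"jaw":[171,171,171,171,171]}' 20
python3 -m jog '{"travel":[[12,-38,0],[12,-38,0],[12,-38,0],[12,-38,0],[12,-38,0]],"dr":[[0,0,0],[0,0,0],[0,0,0],[0,0,0],[0,0,0]],"jaw":[171,171,171,171,171]}'
python3 -m jog '{"travel":[[12,-38,0],[12,-38,0],[12,-38,0],[12,-38,0],[12,-38,0]],"dr":[[0,0,0],[0,0,0],[0,0,0],[0,0,0],[0,0,0]],"jaw":[171,171,171,171,171]}'
python3 -m jog '{"travel":[[16,-34,0],[16,-34,0],[16,-34,0],[16,-34,0],[0,0,0]],"dr":[[0,0,0],[0,0,0],[0,0,0],[0,0,0],[0,0,0]],"jaw":[171,171,171,171,171]}'
python3 - <<'E'
from h import *
from scipy.spatial.transform import Rotation as Ro
print(Ro.from_quat(get_state()["tcp_rot"]).as_matrix().round(3), get_state()["opening"])
E
```

```text
time: 0.52
eef_pos: [0.3464, 0.48, 0.3719]
tcp_rot: [0.051, 0.999, -0.0, -0.0]
contact_force: [0.2, -0.5, 0.3]
opening: 0.333
time: 0.93
eef_pos: [0.4063, 0.2896, 0.3708]
tcp_rot: [0.053, 0.999, -0.0, -0.0]
contact_force: [0.4, -0.1, -0.2]
opening: 0.329
time: 1.35
eef_pos: [0.4663, 0.0995, 0.371]
tcp_rot: [0.053, 0.999, 0.0, -0.0]
contact_force: [0.0, 0.3, -0.5]
opening: 0.33
time: 1.77
eef_pos: [0.5318, -0.0399, 0.3697]
tcp_rot: [0.056, 0.998, -0.001, -0.001]
contact_force: [-1.3, -0.2, 0.5]
opening: 0.326
[[-0.994  0.112 -0.002]
 [ 0.112  0.994 -0.002]
 [ 0.002 -0.002 -1.   ]] 0.32642016559161924
```

```bash
python3 -m jog '{"travel":[[-2,3,-40],[0,0,-40],[0,0,-40],[0,0,-40],[0,0,-40]],"dr":[[0,0,0],[0,0,0],[0,0,0],[0,0,0],[0,0,0]],"jaw":[130,130,130,130,130]}'
python3 -m jog '{"travel":[[0,0,-18],[0,0,0]],"dr":[[0,0,0],[0,0,0]],"jaw":[130,130]}'
python3 - <<'E'
from h import *
im=read_camera("side")[:,:,::-1];cv2.imwrite("pics/s1f.png",im)
t=read_camera("top")[:,:,::-1];cv2.imwrite("pics/t1f.png",t)
p=get_state()["eef_pos"];print(p,proj("side",[p,[.5303,-.0373,.125],[.5303,-.0373,.075]]))
a=cv2.resize(im[105:225,175:305],None,fx=4,fy=4,interpolation=cv2.INTER_CUBIC)
b=cv2.resize(t[160:260,210:280],None,fx=4,fy=4,interpolation=cv2.INTER_CUBIC)
o=np.zeros((480,800,3),np.uint8);o[:,:520]=a;o[:400,520:]=b
cv2.imwrite("pics/s1.png",o)
E
```

```text
time: 2.18
eef_pos: [0.5277, -0.0309, 0.1694]
tcp_rot: [0.053, 0.999, 0.0, -0.0]
contact_force: [0.1, -0.3, -0.7]
opening: 0.493
time: 2.35
eef_pos: [0.5239, -0.03, 0.1468]
tcp_rot: [0.053, 0.999, 0.001, -0.006]
contact_force: [-0.8, -0.2, -0.6]
opening: 0.487
[ 0.52818312 -0.03115133  0.15314793] [[235.95782478 156.81406886]
 [239.75366238 168.95827037]
 [241.44316811 187.64061804]]
```

View pics/s1.png

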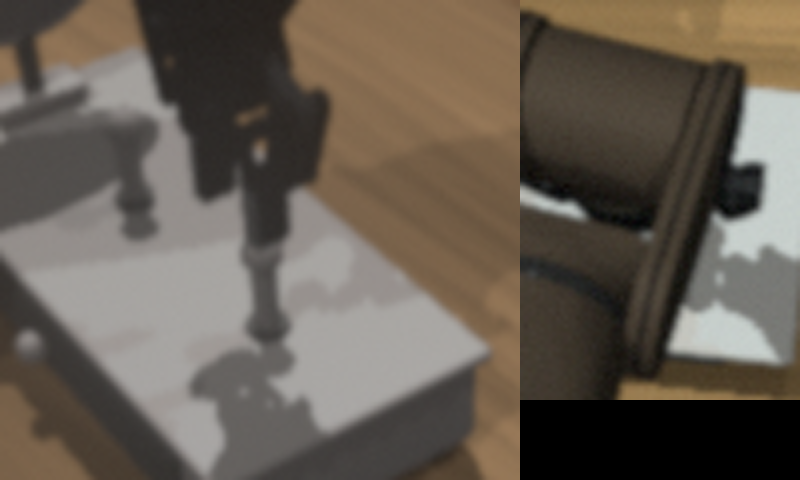

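The side crop shows the ball (about (262,250) in the crop) just below the near finger's tip, with nothing touched. The tool sits about 6 mm left of the target, so I'll correct after an idle reading.

```bash
python3 -m jog '{"travel":[[0,0,0],[0,0,0],[0,0,0]],"dr":[[0,0,0],[0,0,0],[0,0,0]],"jaw":[130,130,130]}'
python3 -m jog '{"travel":[[2,-5,0],[0,0,0],[0,0,0],[0,0,0]],"dr":[[0,0,0],[0,0,0],[0,0,0],[0,0,0]],"jaw":[130,130,130,130]}'
```

```text
time: 2.7
eef_pos: [0.5299, -0.0319, 0.1558]
tcp_rot: [0.053, 0.999, -0.0, 0.002]
contact_force: [0.9, 0.9, -0.1]
opening: 0.49
time: 3.03
eef_pos: [0.5306, -0.0368, 0.1535]
tcp_rot: [0.053, 0.999, -0.0, 0.0]
contact_force: [0.4, -0.3, -0.1]
opening: 0.495
```

```bash
python3 -m jog '{"travel":[[0,0,-16],[0,0,-16],[0,0,-16],[0,0,0],[0,0,0]],"dr":[[0,0,0],[0,0,0],[0,0,0],[0,0,0],[0,0,0]],"jaw":[130,130,130,130,130]}'
python3 -m jog '{"travel":[[0,0,0],[0,0,0],[0,0,0],[0,0,0]],"dr":[[0,0,0],[0,0,0],[0,0,0],[0,0,0]],"jaw":[171,171,171,171]}'
python3 - <<'E'
from h import *
im=read_camera("side")[:,:,::-1]
cv2.imwrite("pics/s2.png",cv2.resize(im[105:225,175:305],None,fx=4,fy=4,interpolation=cv2.INTER_CUBIC))
print(get_state()["contact_force"],get_state()["eef_pos"])
E
```

```text
time: 3.45
eef_pos: [0.5297, -0.0364, 0.1045]
tcp_rot: [0.053, 0.999, 0.0, -0.001]
contact_force: [0.2, 0.9, 0.4]
opening: 0.49
time: 3.78
eef_pos: [0.5311, -0.0367, 0.1063]
tcp_rot: [0.053, 0.999, -0.0, 0.001]
contact_force: [-0.2, -0.1, -0.4]
opening: 0.33
[-0.65483099  0.54245533 -0.89116484] [ 0.53098535 -0.03672473  0.10615234]
```

View pics/s2.png

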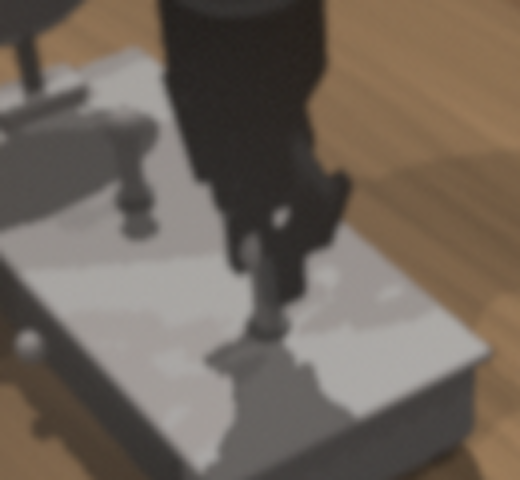

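The ball sits between the fingers, with its highlight at (250,250) in the crop. Now I'll rock it left in small steps.

```bash
for i in 1; do python3 -m jog '{"travel":[[0,2,0],[0,2,0],[0,0,0]],"dr":[[0,0,0],[0,0,0],[0,0,0]],"jaw":[171,171,171]}'; python3 -m jog '{"travel":[[0,1.5,0],[0,0,0]],"dr":[[0,0,0],[0,0,0]],"jaw":[171,171]}';python3 -m jog '{"travel":[[0,0,0]],"dr":[[0,0,0]],"jaw":[171]}'; done
```

```text
time: 4.08
eef_pos: [0.5304, -0.0322, 0.1054]
tcp_rot: [0.053, 0.999, 0.0, 0.0]
contact_force: [-0.6, -0.2, 0.7]
opening: 0.334
time: 4.25
eef_pos: [0.5304, -0.0308, 0.1053]
tcp_rot: [0.053, 0.999, 0.0, -0.0]
contact_force: [-0.5, -0.2, 0.5]
opening: 0.325
time: 4.33
eef_pos: [0.5305, -0.031, 0.1053]
tcp_rot: [0.053, 0.999, -0.0, -0.0]
contact_force: [0.8, -0.7, 0.3]
opening: 0.328
```

```bash
for i in 1 2; do python3 -m jog '{"travel":[[0,1.5,0],[0,0,0]],"dr":[[0,0,0],[0,0,0]],"jaw":[171,171]}' | grep -E "eef|force";python3 -m jog '{"travel":[[0,0,0]],"dr":[[0,0,0]],"jaw":[171]}'| grep -E "eef|force"; done
```

```text
eef_pos: [0.5305, -0.0295, 0.1053]
contact_force: [-0.8, 0.7, -0.3]
eef_pos: [0.5305, -0.0296, 0.1053]
contact_force: [0.1, -0.4, -0.3]
eef_pos: [0.5305, -0.028, 0.1053]
contact_force: [-0.4, -0.1, 0.4]
eef_pos: [0.5305, -0.028, 0.1053]
contact_force: [-0.3, 0.2, 0.2]
```

Nearly 9 mm with no force, so this post is probably loose. I'll go a little further, look, then rock right.

```bash
python3 -m jog '{"travel":[[0,1.5,0],[0,0,0],[0,0,0]],"dr":[[0,0,0],[0,0,0],[0,0,0]],"jaw":[171,171,171]}'
python3 - <<'E'
from h import *
im=read_camera("side")[:,:,::-1]
cv2.imwrite("pics/s3.png",cv2.resize(im[105:225,175:305],None,fx=4,fy=4,interpolation=cv2.INTER_CUBIC))
E
```

```text
time: 5.08
eef_pos: [0.5305, -0.0265, 0.1053]
tcp_rot: [0.053, 0.999, 0.0, -0.0]
contact_force: [0.1, -0.4, 0.1]
opening: 0.336
```

View pics/s3.png

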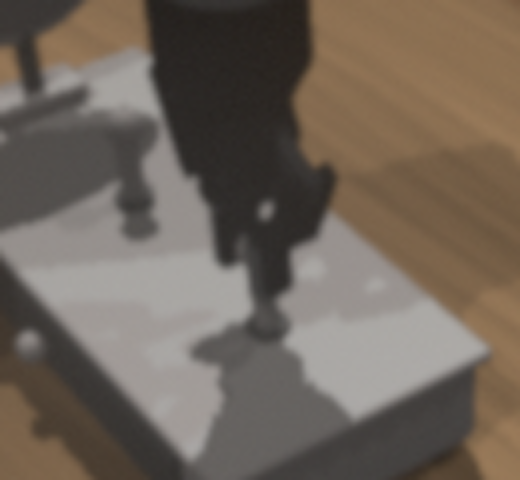

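The post leans visibly with the fingers: ball near (245,245), foot still at (268,325) in the crop. There is no resistance, so the right post is loose and the left one is firm. Next, rock right.

```bash
python3 -m jog '{"travel":[[0,-3,0],[0,-3,0],[0,-3,0],[0,-3,0],[0,0,0]],"dr":[[0,0,0],[0,0,0],[0,0,0],[0,0,0],[0,0,0]],"jaw":[171,171,171,171,171]}'|grep -E "eef|force"
python3 -m jog '{"travel":[[0,-3,0],[0,-2,0],[0,0,0]],"dr":[[0,0,0],[0,0,0],[0,0,0]],"jaw":[171,171,171]}'|grep -E "eef|force"
python3 -m jog '{"travel":[[0,-2,0],[0,-2,0],[0,0,0],[0,0,0]],"dr":[[0,0,0],[0,0,0],[0,0,0],[0,0,0]],"jaw":[171,171,171,171]}'
python3 - <<'E'
from h import *
im=read_camera("side")[:,:,::-1]
cv2.imwrite("pics/s4.png",cv2.resize(im[105:225,175:305],None,fx=4,fy=4,interpolation=cv2.INTER_CUBIC))
E
```

```text
eef_pos: [0.5305, -0.0393, 0.1054]
contact_force: [0.2, -0.6, -0.4]
eef_pos: [0.5305, -0.0441, 0.1053]
contact_force: [0.1, 0.1, 0.3]
time: 6.13
eef_pos: [0.5304, -0.047, 0.1053]
tcp_rot: [0.053, 0.999, 0.001, -0.0]
contact_force: [0.4, 2.9, 0.2]
opening: 0.328
```

View pics/s4.png

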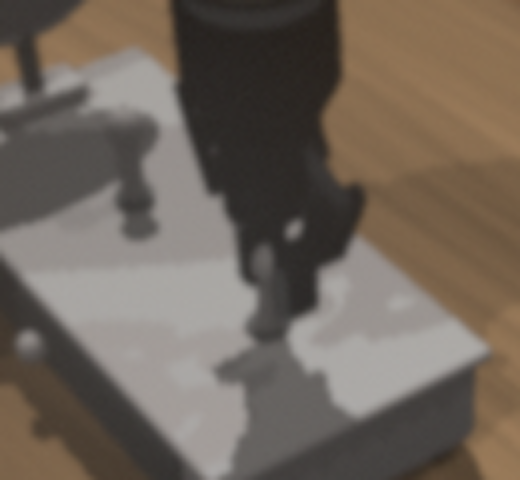

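The fingers met the right stop (2.9 N) at y=-0.047, with the post leaning right. From the stop position, the left swing may have been only about 5 mm, which is marginal for 0.1 rad. I'll repeat the left swing up to the stop and then the right one, which costs nothing.

```bash
python3 -m jog '{"travel":[[0,5,0],[0,5,0],[0,5,0],[0,5,0],[0,3,0]],"dr":[[0,0,0],[0,0,0],[0,0,0],[0,0,0],[0,0,0]],"jaw":[171,171,171,171,171]}'|grep -E "eef|force"
python3 -m jog '{"travel":[[0,1,0],[0,0,0],[0,0,0]],"dr":[[0,0,0],[0,0,0],[0,0,0]],"jaw":[171,171,171]}'|grep -E "eef|force"
python3 -m jog '{"travel":[[0,1,0],[0,0,0],[0,0,0]],"dr":[[0,0,0],[0,0,0],[0,0,0]],"jaw":[171,171,171]}'|grep -E "eef|force"
```

```text
eef_pos: [0.5305, -0.024, 0.1054]
contact_force: [-1.2, 0.2, -0.2]
eef_pos: [0.5304, -0.0235, 0.1052]
contact_force: [0.8, -0.1, 0.6]
eef_pos: [0.5305, -0.0227, 0.1053]
contact_force: [-0.3, 0.4, 0.2]
```

```bash
python3 -m jog '{"travel":[[0,1,0],[0,0,0],[0,0,0]],"dr":[[0,0,0],[0,0,0],[0,0,0]],"jaw":[171,171,171]}'|grep -E "eef|force"
python3 -m jog '{"travel":[[0,0.7,0],[0,0,0],[0,0,0]],"dr":[[0,0,0],[0,0,0],[0,0,0]],"jaw":[171,171,171]}'|grep -E "eef|force"
```

```text
eef_pos: [0.5305, -0.0216, 0.1053]
contact_force: [0.2, 0.4, -0.7]
eef_pos: [0.5305, -0.0209, 0.1053]
contact_force: [-1.1, 0.3, 0.3]
```

```bash
python3 -m jog '{"travel":[[0,-5,0],[0,-5,0],[0,-5,0],[0,-5,0],[0,-3,0]],"dr":[[0,0,0],[0,0,0],[0,0,0],[0,0,0],[0,0,0]],"jaw":[171,171,171,171,171]}'|grep -E "eef|force"
python3 -m jog '{"travel":[[0,-2,0],[0,0,0],[0,0,0],[0,0,0]],"dr":[[0,0,0],[0,0,0],[0,0,0],[0,0,0]],"jaw":[171,171,171,171]}'|grep -E "eef|force"
```

```text
eef_pos: [0.5305, -0.0448, 0.1054]
contact_force: [0.3, 0.6, -0.3]
eef_pos: [0.5305, -0.0459, 0.1053]
contact_force: [0.3, 0.3, 0.5]
```

Both swings are done, stop to stop (about 26 mm of finger travel with a 6 mm gap). Now I'll rise, open and go to the bangle.

```bash
python3 -m jog '{"travel":[[0,3,0],[0,0,20],[0,0,30],[0,0,40],[0,0,30]],"dr":[[0,0,0],[0,0,0],[0,0,0],[0,0,0],[0,0,0]],"jaw":[171,171,140,60,0]}'|grep -E "eef|force"
python3 -m jog '{"travel":[[-16,-37,0],[-16,-37,0],[-16,-37,0],[-16,-37,0],[-16,-37,0]],"dr":[[0,0,0],[0,0,0],[0,0,0],[0,0,0],[0,0,0]],"jaw":[0,0,0,0,0]}'|grep -E "eef|force"
python3 -m jog '{"travel":[[-15,-35,-30],[0,0,-40],[0,0,-40],[0,0,-20],[0,0,0]],"dr":[[0,0,0],[0,0,0],[0,0,0],[0,0,0],[0,0,0]],"jaw":[0,0,0,0,0]}'|grep -E "eef|force"
python3 -m jog '{"travel":[[0,0,0],[0,0,0],[0,0,0]],"dr":[[0,0,0],[0,0,0],[0,0,0]],"jaw":[0,0,0]}'
```

```text
eef_pos: [0.5307, -0.0426, 0.2278]
contact_force: [0.2, 0.3, 0.1]
eef_pos: [0.4497, -0.2289, 0.2256]
contact_force: [1.3, -0.2, -0.4]
eef_pos: [0.434, -0.255, 0.0937]
contact_force: [-0.8, 0.4, -1.3]
time: 9.85
eef_pos: [0.4393, -0.259, 0.1022]
tcp_rot: [0.053, 0.999, -0.002, 0.002]
contact_force: [-0.7, -0.1, 0.5]
opening: 0.997
```

```bash
python3 -m jog '{"travel":[[-5,-4,-20],[0,0,-20],[0,0,-10],[0,0,0],[0,0,0]],"dr":[[0,0,0],[0,0,0],[0,0,0],[0,0,0],[0,0,0]],"jaw":[0,0,0,0,0]}'
python3 -m jog '{"travel":[[0,0,0],[0,0,0],[0,0,0]],"dr":[[0,0,0],[0,0,0],[0,0,0]],"jaw":[0,0,0]}'
python3 - <<'E'
from h import *
im=read_camera("side")[:,:,::-1].copy();cv2.imwrite("pics/s5f.png",im)
p=get_state()["eef_pos"]; y=np.array([.107,.994,0])
q=proj("side",[[.434,-.2635,.01],p,p+y*.042+[0,0,.013],p-y*.042+[0,0,.013]]);print(p,q,proj("side",[[.434,-.2635,.02]]))
cv2.imwrite("pics/s5.png",cv2.resize(im[210:340,210:370],None,fx=4,fy=4,interpolation=cv2.INTER_CUBIC))
E
```

```text
time: 10.27
eef_pos: [0.4331, -0.2622, 0.0504]
tcp_rot: [0.053, 0.999, -0.0, 0.0]
contact_force: [1.5, -0.4, -0.3]
opening: 0.995
time: 10.52
eef_pos: [0.4334, -0.2626, 0.0508]
tcp_rot: [0.053, 0.999, -0.001, 0.001]
contact_force: [-0.1, -0.3, 0.3]
opening: 0.999
[ 0.43318391 -0.26246207  0.05055646] [[280.87401012 297.99987051]
 [280.04948263 284.57422634]
 [266.08112618 264.80989947]
 [294.90830507 296.44345081]] [[280.85420434 294.80253342]]
```

View pics/s5.png

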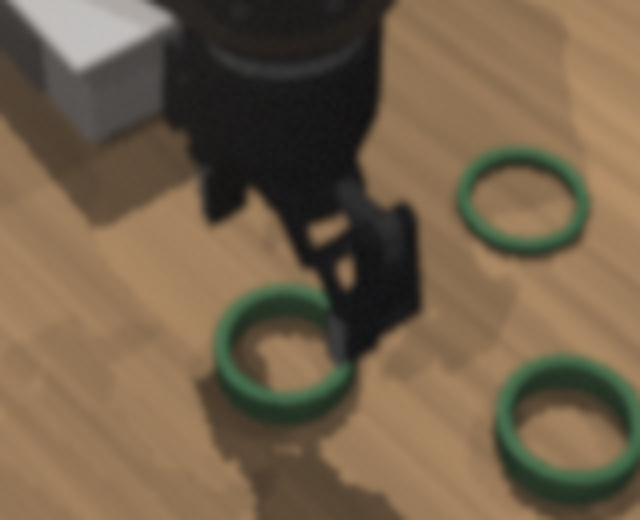

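The near finger's tip is at (340,358) in the crop, just outside and above the ring's edge, as projected. The thin bangle is well clear at (523,200). Descend and grip.

```bash
python3 -m jog '{"travel":[[0,-1,-20],[0,0,-20],[0,0,-10],[0,0,0],[0,0,0]],"dr":[[0,0,0],[0,0,0],[0,0,0],[0,0,0],[0,0,0]],"jaw":[0,0,0,0,0]}'
python3 -m jog '{"travel":[[0,0,-3],[0,0,0],[0,0,0]],"dr":[[0,0,0],[0,0,0],[0,0,0]],"jaw":[0,0,0]}'
python3 -m jog '{"travel":[[0,0,0],[0,0,0],[0,0,0],[0,0,0],[0,0,0]],"dr":[[0,0,0],[0,0,0],[0,0,0],[0,0,0],[0,0,0]],"jaw":[40,80,80,80,80]}' 30
```

```text
time: 10.98
eef_pos: [0.4324, -0.2628, -0.0007]
tcp_rot: [0.053, 0.999, 0.0, -0.0]
contact_force: [0.7, 0.3, 0.9]
opening: 0.999
time: 11.23
eef_pos: [0.4331, -0.2634, -0.0027]
tcp_rot: [0.053, 0.999, -0.0, 0.001]
contact_force: [-0.1, 0.2, -0.6]
opening: 0.999
time: 11.65
eef_pos: [0.433, -0.2634, -0.0024]
tcp_rot: [0.053, 0.999, -0.0, 0.0]
contact_force: [-1.2, 1.5, 4.9]
opening: 0.763
```

```bash
python3 -m jog '{"travel":[[0,0,5],[0,0,20],[0,0,30],[0,0,35],[0,0,35]],"dr":[[0,0,0],[0,0,0],[0,0,0],[0,0,0],[0,0,0]],"jaw":[80,80,80,80,80]}'
python3 -m jog '{"travel":[[0,0,35],[0,0,35],[0,0,30],[0,0,0],[0,0,0]],"dr":[[0,0,0],[0,0,0],[0,0,0],[0,0,0],[0,0,0]],"jaw":[80,80,80,80,80]}'
python3 -m jog '{"travel":[[8,26,0],[8,26,0],[8,26,0],[8,26,0],[8,26,0]],"dr":[[0,0,0],[0,0,0],[0,0,0],[0,0,0],[0,0,0]],"jaw":[80,80,80,80,80]}'
python3 -m jog '{"travel":[[8,26,0],[8,26,0],[8,26,0],[8,26,0],[8,26,0]],"dr":[[0,0,0],[0,0,0],[0,0,0],[0,0,0],[0,0,0]],"jaw":[80,80,80,80,80]}'
python3 -m jog '{"travel":[[8,26,0],[8,26,0],[8,26,0],[8,26,0],[0,0,0]],"dr":[[0,0,0],[0,0,0],[0,0,0],[0,0,0],[0,0,0]],"jaw":[80,80,80,80,80]}'
python3 -m jog '{"travel":[[0,0,0],[0,0,0],[0,0,0]],"dr":[[0,0,0],[0,0,0],[0,0,0]],"jaw":[80,80,80]}'
```

```text
time: 12.07
eef_pos: [0.4318, -0.2623, 0.1222]
tcp_rot: [0.053, 0.999, 0.001, -0.001]
contact_force: [0.4, -1.1, -0.9]
opening: 0.766
time: 12.48
eef_pos: [0.4334, -0.2637, 0.224]
tcp_rot: [0.053, 0.999, -0.002, 0.002]
contact_force: [0.2, -0.6, -1.4]
opening: 0.764
time: 12.9
eef_pos: [0.4714, -0.1312, 0.2188]
tcp_rot: [0.053, 0.999, 0.001, -0.002]
contact_force: [0.1, -0.8, -0.5]
opening: 0.767
time: 13.32
eef_pos: [0.5113, -0.0014, 0.2187]
tcp_rot: [0.053, 0.999, 0.0, -0.002]
contact_force: [0.4, -0.3, -0.0]
opening: 0.771
time: 13.73
eef_pos: [0.5438, 0.1046, 0.2187]
tcp_rot: [0.051, 0.999, 0.001, -0.002]
contact_force: [-0.0, -0.2, 0.1]
opening: 0.767
time: 13.98
eef_pos: [0.5438, 0.1001, 0.2203]
tcp_rot: [0.053, 0.999, -0.0, -0.001]
contact_force: [0.1, -0.3, -1.0]
opening: 0.764
```

```bash
python3 -m jog '{"travel":[[1,3,-20],[0,0,-25],[0,0,-20],[0,0,0],[0,0,0]],"dr":[[0,0,0],[0,0,0],[0,0,0],[0,0,0],[0,0,0]],"jaw":[80,80,80,80,80]}'
python3 -m jog '{"travel":[[0,0,0],[0,0,0],[0,0,0]],"dr":[[0,0,0],[0,0,0],[0,0,0]],"jaw":[80,80,80]}'
python3 - <<'E'
from h import *
im=read_camera("side")[:,:,::-1].copy();cv2.imwrite("pics/s6f.png",im)
h=cv2.cvtColor(im,cv2.COLOR_BGR2HSV);m=cv2.inRange(h,(45,70,15),(90,255,255))[:235];m[:,:150]=0
ys,xs=np.nonzero(m);print(xs.min(),xs.max(),ys.min(),ys.max())
p=get_state()["eef_pos"];print(p,proj("side",[p+[0,0,.0125],[.545,.103,.125],[.545,.103,.08]]))
cv2.imwrite("pics/s6.png",cv2.resize(im[70:200,140:290],None,fx=4,fy=4,interpolation=cv2.INTER_CUBIC))
E
```

```text
time: 14.4
eef_pos: [0.5445, 0.1031, 0.1553]
tcp_rot: [0.054, 0.999, -0.0, -0.002]
contact_force: [0.4, 0.2, -0.1]
opening: 0.763
time: 14.65
eef_pos: [0.5467, 0.1038, 0.1585]
tcp_rot: [0.053, 0.999, 0.0, 0.002]
contact_force: [0.8, -0.5, 0.2]
opening: 0.767
151 201 48 119
[0.54653543 0.10386966 0.15823482] [[202.60644907 118.51123211]
 [205.03980915 136.97530871]
 [207.58935868 153.53230452]]
```

View pics/s6.png

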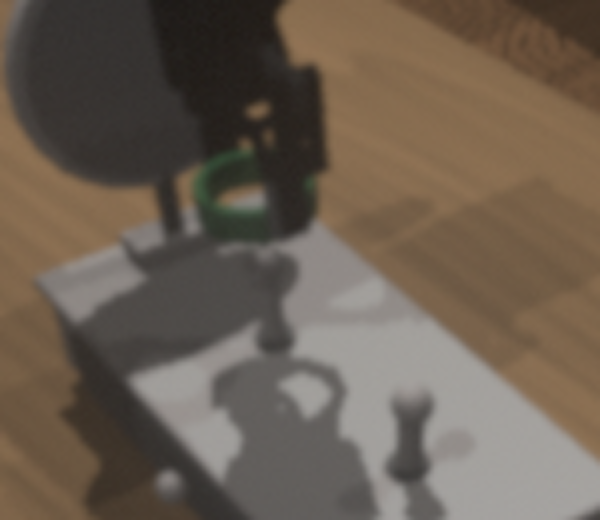

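The bangle is held level with its centre near (255,197) in the crop, above the left ball at (272,265). The post is about 3 px right of my estimate, so I'll shift the tool 2–3 mm right. Before going on, I'll measure the lean that the loose right post kept.

```bash
python3 - <<'E'
from h import *
a=cv2.imread("pics/side0.png",0).astype(np.float32);b=cv2.imread("pics/s6f.png",0).astype(np.float32)
for name,(x0,x1,y0,y1) in {"ballR":(233,248,162,174),"footR":(233,252,181,192)}.items():
    T=a[y0:y1,x0:x1];S=b[y0-8:y1+8,x0-8:x1+8]
    r=cv2.matchTemplate(S,T,cv2.TM_CCOEFF_NORMED);i=np.unravel_index(r.argmax(),r.shape)
    def sub(v):return 0.5*(v[0]-v[2])/(v[0]-2*v[1]+v[2])
    dy=i[0]+sub(r[i[0]-1:i[0]+2,i[1]]);dx=i[1]+sub(r[i[0],i[1]-1:i[1]+2]);print(name,dx-8,dy-8,r.max())
f=np.array([.5305,-.0365,.075]);y=np.array([.105,.995,0])
p0=proj("side",[f+[0,0,.05]])
for l in(-.2,-.15,-.1,.1,.2):print(l,proj("side",[f+.05*(y*np.sin(l)+np.array([0,0,np.cos(l)]))])-p0)
E
```

```text
ballR 2.443916290998459 2.946988295763731 0.97549856
footR 0.2998442053794861 -0.0793372094631195 0.9842525
-0.2 [[2.71493684 2.86176181]]
-0.15 [[2.03290394 2.07635698]]
-0.1 [[1.3517918  1.33635165]]
0.1 [[-1.32538609 -1.13404387]]
0.2 [[-2.60992085 -2.05527701]]
```

The right post kept about -0.19 rad of lean with its foot unmoved, so the right rock is confirmed and the post is loose. Lower the bangle over the left post.

```bash
python3 -m jog '{"travel":[[-1,-3,0],[0,0,0],[0,0,-8],[0,0,-12],[0,0,-12]],"dr":[[0,0,0],[0,0,0],[0,0,0],[0,0,0],[0,0,0]],"jaw":[80,80,80,80,80]}'
python3 -m jog '{"travel":[[0,0,-12],[0,0,-12],[0,0,-8],[0,0,0],[0,0,0]],"dr":[[0,0,0],[0,0,0],[0,0,0],[0,0,0],[0,0,0]],"jaw":[80,80,80,80,80]}'
python3 -m jog '{"travel":[[0,0,-8],[0,0,-6],[0,0,0],[0,0,0],[0,0,0]],"dr":[[0,0,0],[0,0,0],[0,0,0],[0,0,0],[0,0,0]],"jaw":[80,80,80,80,80]}'
```

```text
time: 15.12
eef_pos: [0.5445, 0.101, 0.1235]
tcp_rot: [0.053, 0.999, 0.0, 0.0]
contact_force: [-0.8, 0.4, -0.1]
opening: 0.759
time: 15.53
eef_pos: [0.5441, 0.101, 0.0915]
tcp_rot: [0.053, 0.999, -0.0, -0.001]
contact_force: [0.5, -0.2, -0.5]
opening: 0.766
time: 15.95
eef_pos: [0.5448, 0.101, 0.0787]
tcp_rot: [0.053, 0.999, 0.0, 0.0]
contact_force: [-0.0, 0.3, -0.6]
opening: 0.764
```

Clean so far. I have 6 mm to go.

```bash
python3 -m jog '{"travel":[[0,0,-3],[0,0,-2],[0,0,0],[0,0,0],[0,0,0]],"dr":[[0,0,0],[0,0,0],[0,0,0],[0,0,0],[0,0,0]],"jaw":[80,80,80,80,80]}'|grep -E "eef|force"
python3 -m jog '{"travel":[[0,0,-1],[0,0,0],[0,0,0]],"dr":[[0,0,0],[0,0,0],[0,0,0]],"jaw":[80,80,80]}'
python3 - <<'E'
from h import *
im=read_camera("side")[:,:,::-1].copy();cv2.imwrite("pics/s7f.png",im)
cv2.imwrite("pics/s7.png",cv2.resize(im[90:220,140:290],None,fx=4,fy=4,interpolation=cv2.INTER_CUBIC))
E
```

```text
eef_pos: [0.5446, 0.101, 0.0736]
contact_force: [-0.4, -0.4, -0.2]
time: 16.62
eef_pos: [0.5448, 0.101, 0.0727]
tcp_rot: [0.053, 0.999, 0.0, 0.0]
contact_force: [-0.0, 0.1, -0.2]
opening: 0.768
```

View pics/s7.png

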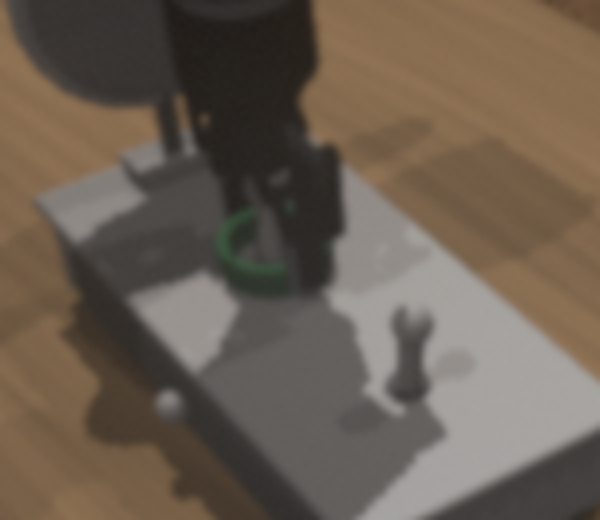

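The bangle, at (265,250) in the crop, is around the left post and practically down on the stand. I'll go 1 mm lower, then release gently and withdraw straight up.

```bash
python3 -m jog '{"travel":[[0,0,-1],[0,0,0],[0,0,0]],"dr":[[0,0,0],[0,0,0],[0,0,0]],"jaw":[80,80,80]}'|grep -E "eef|force"
python3 -m jog '{"travel":[[0,0,0],[0,0,0],[0,0,0],[0,0,0],[0,0,0]],"dr":[[0,0,0],[0,0,0],[0,0,0],[0,0,0],[0,0,0]],"jaw":[50,40,20,0,0]}'|grep -E "eef|force|open"
python3 -m jog '{"travel":[[0,0,10],[0,0,20],[0,0,30],[0,0,35],[0,0,35]],"dr":[[0,0,0],[0,0,0],[0,0,0],[0,0,0],[0,0,0]],"jaw":[0,0,0,0,0]}'|grep -E "eef|force"
python3 -m jog '{"travel":[[0,0,35],[0,0,35],[-20,-30,0],[-20,-30,0],[-20,-30,0]],"dr":[[0,0,0],[0,0,0],[0,0,0],[0,0,0],[0,0,0]],"jaw":[0,0,0,0,0]}'|grep -E "eef|force"
python3 -m jog '{"travel":[[0,-35,0],[0,-35,0],[0,-35,0],[0,0,0],[0,0,0]],"dr":[[0,0,0],[0,0,0],[0,0,0],[0,0,0],[0,0,0]],"jaw":[0,0,0,0,0]}'
python3 - <<'E'
from h import *
s=read_camera("side")[:,:,::-1].copy();t=read_camera("top")[:,:,::-1].copy()
for n,im in(("top",t),("side",s)):
    m=cv2.inRange(cv2.cvtColor(im,cv2.COLOR_BGR2HSV),(45,70,15),(90,255,255)); m=cv2.morphologyEx(m,cv2.MORPH_CLOSE,np.ones((5,5)))
    for c in cv2.findContours(m,cv2.RETR_EXTERNAL,cv2.CHAIN_APPROX_NONE)[0]:
        if cv2.contourArea(c)>150:
            e=cv2.fitEllipse(c);print(n,np.round(e[0],1),np.round(e[1],1),atz(n,e[0],.085)[:2].round(4),atz(n,e[0],.004)[:2].round(4))
o=np.zeros((520,800,3),np.uint8)
o[:,:480]=cv2.resize(s[100:230,150:270],None,fx=4,fy=4,interpolation=cv2.INTER_CUBIC)
o[:360,480:]=cv2.resize(t[165:255,150:230],None,fx=4,fy=4,interpolation=cv2.INTER_CUBIC)
cv2.imwrite("pics/s8.png",o)
E
```

```text
eef_pos: [0.5448, 0.101, 0.0726]
contact_force: [-2.5, -0.2, 6.0]
eef_pos: [0.5445, 0.101, 0.0713]
contact_force: [1.1, 0.7, -0.5]
opening: 1.001
eef_pos: [0.544, 0.101, 0.203]
contact_force: [0.7, -0.1, 0.3]
eef_pos: [0.4842, 0.0104, 0.2734]
contact_force: [0.1, -0.6, 0.8]
time: 18.58
eef_pos: [0.4844, -0.0954, 0.2722]
tcp_rot: [0.055, 0.999, 0.0, 0.0]
contact_force: [0.3, 0.1, 0.3]
opening: 1.003
top [410.4 273. ] [24.3 25.4] [ 0.385  -0.4314] [ 0.388  -0.4497]
top [381.6 229.7] [24.3 24.8] [ 0.4906 -0.3635] [ 0.5001 -0.3775]
top [422.6 228.5] [24.2 24.9] [ 0.4935 -0.4645] [ 0.5031 -0.4848]
top [192.  207.2] [25.  26.4] [0.5453 0.101 ] [0.5582 0.1159]
top [341.2 197.2] [22.7 23.7] [ 0.5708 -0.2656] [ 0.5853 -0.2736]
top [ 10.7 143.7] [15.  33.3] [0.7104 0.5784] [0.7336 0.6229]
side [340.5 390.5] [41.1 46.1] [ 0.3582 -0.465 ] [ 0.3899 -0.4468]
side [404.6 359. ] [38.  43.8] [ 0.4596 -0.4962] [ 0.5054 -0.4823]
side [352.1 316.7] [34.6 37.4] [ 0.4573 -0.4012] [ 0.5027 -0.3742]
side [340.4 259.8] [24.4 31.4] [ 0.5292 -0.3136] [ 0.5847 -0.2744]
```

View pics/s8.png

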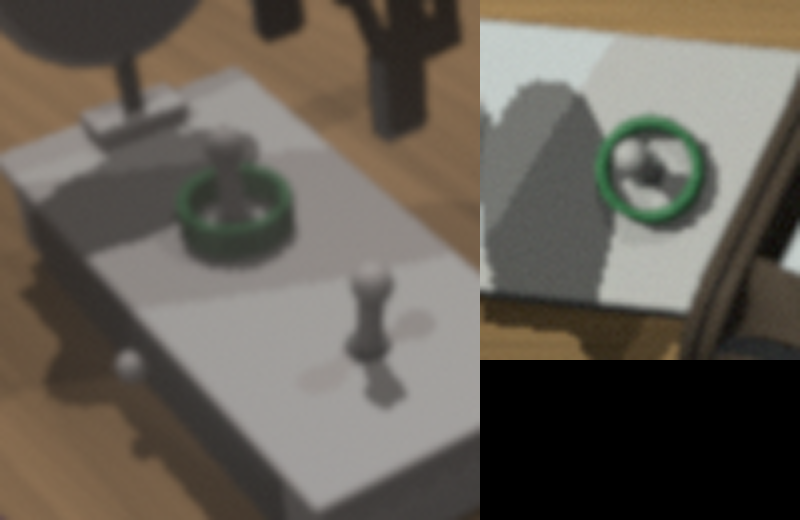

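The bangle lies flat around the left post: (235,215) in the side crop and (650,170) in the top crop. The post stands near its middle, the thin bangle is still at (341.2,197.2), and the gripper is well clear. Handing in.

```bash
python3 -c "
from plant import *
print(sign_off())"
```

```text
the job is handed in; nothing more can be done
None
```

The broad bangle now lies flat on the stand around the left post, and the job is handed in at about 19 s on the robot's clock. I got no verdict back.

- **Rocking:** I rocked the right post left and then right with the fingers loosely about its ball. It swung freely with almost no force, except 2.9 N at its right stop. It stayed leaning about -0.19 rad to the right, so it is the loose one.
- **A repeat:** The first left swing may have been under 0.1 rad, so I repeated both directions from stop to stop. The left lean is worked out from finger travel (about 20 mm of ball movement), not read from a picture.
- **Firm post:** I took the left post as firm because the right one was clearly loose. I did not rock it.
- **Placing:** I gripped the broad bangle nearest the base and lowered it until it touched the stand at about 6 N. Then I released it and withdrew straight up.
- **Last checks:** The bangle's centre measures (0.545, 0.101), within a few mm of my estimates of the post's foot. Those estimates differed by up to about 8 mm, against the 22 mm allowed. The thin bangle has not moved, and the gripper was clear of everything.

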